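# Present the right spare knob over the bare spindle

### The job

One control knob of the x-ray console is missing: its bare steel spindle stands up in line between the two bar knobs still fitted. Of the three spare knobs on the mat take the one of the same size as the fitted ones, carry it up and clear of the intercom and the console's guard rail, and finish still holding it in the gripper, so that the technician can check it before it is pushed on: upright, centred over the spindle, its grip bar parallel to the fitted knobs' bars, and its underside about 15 mm above the spindle's tip. Do not let the knob or the robot touch the console or the intercom, do not push it on or let it go at the end, and leave the other two spare knobs, the screwdriver and the small tin where they are.

Things in the scene. Friction and masses are not known exactly. Their poses are not given: they have to be found in the camera images.
- knob_a: Loose grey plastic spare knob upright on the mat: round skirt 28 mm in diameter, 12 mm high, hollow below; across its top a straight grip bar 10 mm wide, 26 mm long, up to 32 mm above the underside. The smallest of the three: too small. Origin: centre of its underside; z up, x along the bar (both ends alike), y across. About 30 g.
- knob_b: Loose grey plastic spare knob upright on the mat: round skirt 38 mm in diameter, 12 mm high, hollow below; across its top a straight grip bar 10 mm wide, 36 mm long, up to 32 mm above the underside. The middle one of the three, the same size as the fitted knobs: the right one. Origin: centre of its underside; z up, x along the bar (both ends alike), y across. About 45 g.
- knob_c: Loose grey plastic spare knob upright on the mat: round skirt 48 mm in diameter, 12 mm high, hollow below; across its top a straight grip bar 10 mm wide, 46 mm long, up to 32 mm above the underside. The largest of the three: too large. Origin: centre of its underside; z up, x along the bar (both ends alike), y across. About 65 g.
- mat: Fixed pale grey-blue mat, 270 mm (its x) by 110 mm (its y), 3 mm thick, flat on the table; the three knobs stand on it in a row along its x, about 80 mm apart, in any order and turned differently. Origin: centre of its underside.
- console: Fixed beige control console, 220 mm (its x) by 300 mm (its y), flat top 55 mm up. Origin: centre of its underside; x away from the robot when not turned. A row of three dial places at x = -30 mm: fitted 38 mm bar knobs (tops 90 mm above the table, bars along the console's x) at y = 55 and -75 mm, the bare spindle between them at y = -10 mm.
- rail_mid (a point): Middle of the console's guard rail, a 10 mm round bar along the console's x, 170 mm long, near its right-hand end; the point is on its axis, 110 mm above the table.
- joystick (a point): Top of the console joystick nearest the spindle, 115 mm above the table, 20 mm thick; a second, the same, stands 80 mm from it towards the console's -y.
- spindle_tip (a point): Centre of the top end of the bare upright steel spindle, 6 mm in diameter, which stands 20 mm out of the console's top: 75 mm above the table. Axes as the console's.
- intercom: Fixed cream desk intercom box, 200 mm (its x) by 70 mm (its y), 80 mm high, between the mat and the console. Origin: centre of its underside.
- screwdriver: Loose screwdriver, 180 mm long, lying on the table beside the mat; origin at its underside. Leave alone.
- tin: Loose small round steel tin, 44 mm in diameter, 28 mm high, beyond the intercom; origin at its underside. Leave alone.

How it is judged:
By the outcome, as a careful person would: the job done as asked, in the order asked, and still so for the second after the job is handed in, while the arm keeps its last pose, push and grip.
It also fails if it takes over 48 s, if anything falls off the work surface, if the arm or the gripper's body presses on something with over 40 N, if the wrist force passes 120 N, or if a joint passes its speed limit or range.

### The arm

A 7-joint arm with a two-finger parallel gripper is mounted at the origin on the work surface. World frame = base frame: x ahead of the robot, y to its left, z up, the work surface at z = 0. Lengths are in m, angles in rad, forces in N, time in s.
With the tool pointing down it reaches from about 0.4 to 0.85 m from the base axis. Payload 10.4 kg.
Tool frame: the origin (TCP) lies on the centre line of the jaws, within the pads' length; the fingertips stand 22 mm ahead of it and the grasp point (between the pads) lies 3 mm ahead of it; z points along the fingers, y is the line along which they close (so a half turn about z gives the same grasp; the last joint's range is limited). The gripper opens to 87 mm and grips with 3 to 60 N. Pads are 19 mm wide; open, the fingers measure 117 mm over their backs; the gripper's body (75 mm by 190 mm) begins 51 mm behind the grasp point.
Start: joints at [-1.164, 0.332, -0.065, 1.46, 0.022, 1.35, -0.088], TCP at [0.26, 0.568, 0.245] pointing down, gripper open.
Joint ranges: [-2.6, 2.6], [-0.5, 2.12], [-1.47, 1.34], [0.16, 2.42], [-1.27, 4.41], [0.06, 2.06], [-2.6, 2.6]. Speed limits (rad/s): [2.22, 2.22, 2.79, 2.79, 3.14, 3.14, 3.14].

### API

Orientations are given as a unit quaternion [x, y, z, w].
In Python, from bench import r, cams, sensors gives the robot as it stands (r), with the cameras (cams) and the readings (sensors).
- The arm moves only by the tool jog_arm, called after "Request:" as name([rows], argument=value, ...), one row to a line, values as JSON. Schema: {"type":"object","properties":{"deltas":{"type":"array","items":{"type":"array","items":{"type":"array","items":{"type":"number"},"minItems":5,"maxItems":5},"minItems":1,"maxItems":12},"minItems":1,"maxItems":1},"squeeze":{"type":"number"},"only":{"type":"string"},"quiet":{"type":"boolean"},"lines":{"type":"string"}},"required":["deltas"],"additionalProperties":false}. deltas is a list that holds a single list of rows (three levels of brackets), with 1 to 12 rows, each of 5 numbers: dx, dy, dz in fractions of the full range, 1 being 0.75 m, then a turn about the tool's z in normalised numbers (1 is 45 degrees), then the finger opening in m; each row is the pose to reach, as a shift and turn from the pose commanded when the call began, along the tool's axes at that moment; what a row does not reach only later rows make up. A row lasts 1/10 s, in which the tool goes at most 0.05 m and 0.15 rad, less where a joint would pass 70% of its speed; a pose out of reach is approached as far as the arm can. The fingers move at their own pace and stop on an object; squeeze is the grip in N (left out, the last holds). Time passes only in rows, so rows that do not move let the fingers close. The tool returns the time, the measured TCP pose, the force, the opening and the grip force at its end. only (a regular expression) keeps the lines of the reply that match it, lines (a string "A,B") keeps lines A to B, and quiet returns only ok. No shift or turn number may pass 1 either way. Input that does not fit is refused with a message, and nothing moves.
- sensors.read_state(): the state, without advancing time (a new reading comes with each control period).
- cams.camera(name): name is "scene" or "top" or "wrist"; returns a dict with "img" (480x640x3 uint8, red, green, blue), "fx", "fy", "cx", "cy" (pixels), "pose" (4x4, takes a point from camera to world coordinates). Camera axes: x right, y down, z forward; pixel columns grow to the right and rows downward; lengths in m; the calibration is good to about 2 mm. The wrist camera is an equidistant fisheye: a pixel r from the principal point sees the ray r / f radians off the axis. A picture is of the moment at which its call begins. There is no depth.
- r.close_job(): hands the job in; it is judged then, once.
The state is a dict: "time": time; "joint_positions": joint angles; "joint_vel": joint speeds; "joint_torque": joint torques, N m; "ee_pos": TCP position; "eef_rot": TCP orientation; "ft_force": force on the tool from outside, world axes, zero at the start; "torque": the same for the moment, N m; "width": finger opening in m; "grip_force": force on a finger pad.
Only numpy, scipy, OpenCV 4.12 (cv2) and the standard library are available. Lean on these libraries where they do the work, as an engineer would, in place of code of your own. Each camera call takes 0.05 s, during which the arm holds its last target. There are 200 camera calls.

## Working session

There is one attempt and no reset: what is moved stays moved. The work goes in short steps, Python scripts to look and compute and a tool call to move; the robot and the scene stay as the last step left them, time stands still between calls to the robot, and variables do not carry over. Pictures are saved under pics/ and viewed, at most 10 in all, crops included, and the job is handed in when it is done.

```bash
ls; mkdir -p pics; python3 - <<'E'
from bench import r, cams, sensors
import cv2,numpy as np,json
for n in ["scene","top"]:
    c=cams.camera(n); cv2.imwrite(f"pics/{n}0.png",c["img"][:,:,::-1])
    print(n,c["fx"],c["fy"],c["cx"],c["cy"]); print(np.round(c["pose"],4))
s=sensors.read_state(); print(s)
E
```

```text
bench.py
pics
scene 503.1542683674065 503.1542683674065 325.0244922686504 239.34283635548775
[[ 0.8479  0.3992 -0.349   0.8746]
 [ 0.5302 -0.6308  0.5666 -0.6301]
 [ 0.006  -0.6654 -0.7465  0.8089]
 [ 0.      0.      0.      1.    ]]
top 480.37910369649785 480.37910369649785 316.1910955083517 243.60640300866393
[[-0.0044 -0.993   0.1182  0.4092]
 [-0.9998  0.0064  0.0162 -0.1109]
 [-0.0168 -0.1181 -0.9929  1.0597]
 [ 0.      0.      0.      1.    ]]
{'time': 0.1, 'joint_positions': array([-1.16360592,  0.33282455, -0.06470482,  1.46082289,  0.02162953,
        1.3499319 , -0.08847227]), 'joint_vel': array([-5.69091784e-04, -3.67671017e-05,  3.79710860e-04, -2.70976327e-03,
       -2.02932639e-04,  5.47051288e-04, -1.14129197e-04]), 'joint_torque': array([ 1.46899925e-03, -6.24544716e+01,  2.45113252e-02, -3.90719748e+01,
       -6.15101354e-02,  3.65473086e-02,  6.86504609e-05]), 'ee_pos': array([0.26030233, 0.56786861, 0.24384004]), 'eef_rot': array([ 2.13217027e-01,  9.77004649e-01, -6.38011751e-04, -9.56278669e-05]), 'ft_force': array([0.07253526, 0.33854646, 0.98357171]), 'torque': array([ 0.00178944, -0.01936048,  0.03138377]), 'grip_force': 0.0, 'width': 0.08687121165605001}
```

View pics/top0.png

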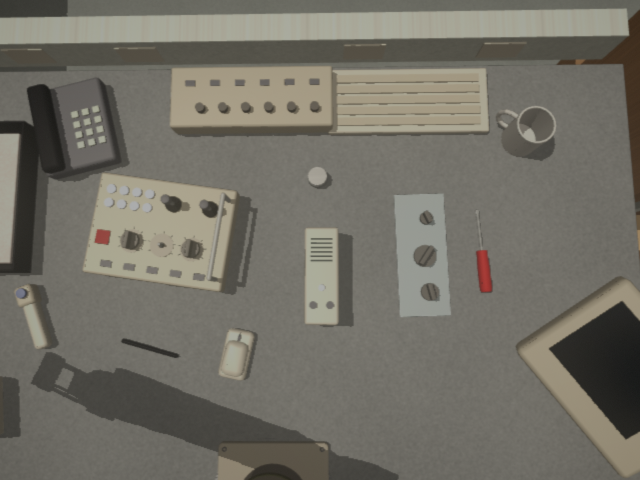

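View pics/scene0.png

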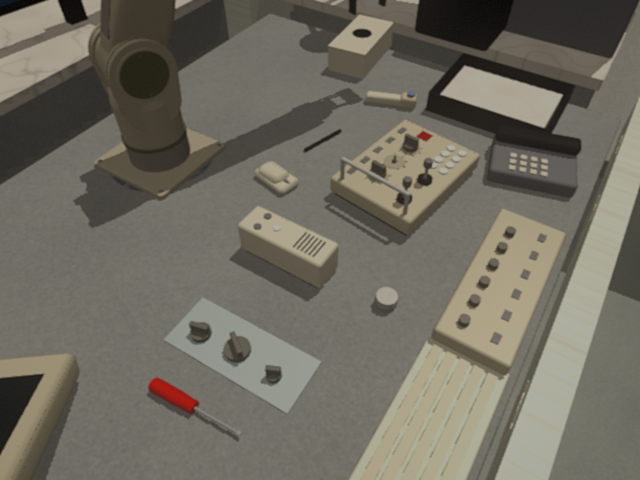

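The top view shows the mat at (422,255) with knobs at (427,218) small, (425,256) large and (430,292) medium. The spindle is at (162,244), between bar knobs at (131,240) and (192,248), and the rail is at x≈215. I'll enlarge these areas next.

```bash
python3 - <<'E'
import cv2,numpy as np
t=cv2.imread("pics/top0.png");s=cv2.imread("pics/scene0.png")
f=lambda im,x,y,w,h:cv2.resize(im[y:y+h,x:x+w],(400,300),interpolation=cv2.INTER_CUBIC)
a=np.hstack([f(t,375,200,120,90+30),f(t,90,180,140,105)])
a[:, :400]=f(t,370,200,160,120)
b=np.hstack([f(s,170,300,140,105),f(s,330,120,140,105)])
cv2.imwrite("pics/crop0.png",np.vstack([a,b]))
E
```

```text
(no output)
```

View pics/crop0.png

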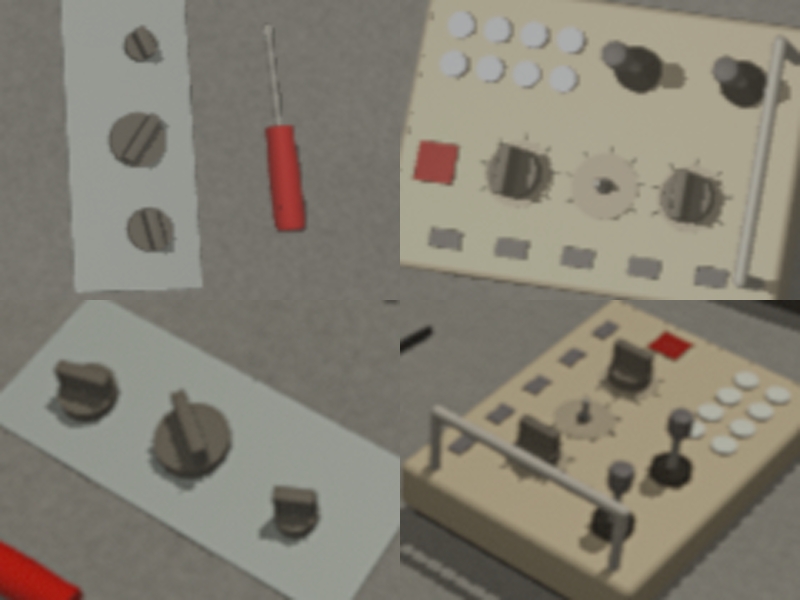

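The medium knob is nearest the robot at top pixel (429.6,292). The spindle tip is near (162,245) in the top view and (395,156) in the scene view. Next I compute positions.

```bash
cat > h.py <<'E'
import numpy as np,cv2
from bench import r, cams, sensors
from scipy.spatial.transform import Rotation as R
def ray(c,u,v,fish=False):
    x,y=(u-c["cx"])/c["fx"],(v-c["cy"])/c["fy"]
    if fish:
        t=np.hypot(x,y); d=np.array([x*np.sinc(t/np.pi),y*np.sinc(t/np.pi),np.cos(t)])
    else: d=np.array([x,y,1.])
    P=np.array(c["pose"]); return P[:3,3],P[:3,:3]@(d/np.linalg.norm(d))
def onz(c,u,v,z,fish=False):
    o,d=ray(c,u,v,fish); return o+d*(z-o[2])/d[2]
def tri(*rays):
    A=sum(np.eye(3)-np.outer(d,d) for o,d in rays); b=sum((np.eye(3)-np.outer(d,d))@o for o,d in rays)
    return np.linalg.solve(A,b)
def proj(c,p,fish=False):
    P=np.array(c["pose"]); q=P[:3,:3].T@(np.asarray(p)-P[:3,3])
    if not fish: return np.array([c["cx"]+c["fx"]*q[0]/q[2],c["cy"]+c["fy"]*q[1]/q[2]])
    s=np.hypot(q[0],q[1]); t=np.arctan2(s,q[2])/max(s,1e-9)
    return np.array([c["cx"]+c["fx"]*q[0]*t,c["cy"]+c["fy"]*q[1]*t])
def totool(p):
    s=sensors.read_state(); return R.from_quat(s["eef_rot"]).inv().apply(np.asarray(p)-s["ee_pos"])
E
python3 - <<'E'
from h import *
t=cams.camera("top");s=cams.camera("scene");w=cams.camera("wrist")
np.set_printoptions(precision=4,suppress=True)
C=lambda x,y:(90+(x-400)/2.857,180+y/2.857)
M=lambda x,y:(370+x/2.5,200+y/2.5)
S=lambda x,y:(330+(x-400)/2.857,120+(y-300)/2.857)
print("tip",onz(t,*C(603,184),.075),tri(ray(t,*C(603,184)),ray(s,*S(586,402))))
print("fit L,R",onz(t,*C(515,170),.09),onz(t,*C(685,194),.09))
print("rail",onz(t,*C(779,45),.11),onz(t,*C(743,280),.11))
print("joy",onz(t,*C(614,55),.115),onz(t,*C(727,76),.115))
for n,p in dict(b=(148,229),c=(142,139),a=(142,44)).items(): print(n,onz(t,*M(*p),.035))
print("b bar",onz(t,*M(143,209),.035),onz(t,*M(155,249),.035))
print("intercom top",[onz(t,u,v,.08)[:2] for u,v in((305,229),(337,229),(338,323),(306,324))])
print("wrist pose in tool",w["fx"],w["cx"],w["cy"]);st=sensors.read_state();Rt=R.from_quat(st["eef_rot"]).as_matrix();P=np.array(w["pose"])
print(Rt.T@(P[:3,3]-st["ee_pos"]));print(Rt.T@P[:3,:3]); print("tool",Rt)
E
```

```text
tip [0.5268 0.2272 0.075 ] [0.5291 0.2291 0.0747]
fit L,R [0.5355 0.2858 0.09  ] [0.5174 0.1629 0.09  ]
rail [0.6208 0.0933 0.11  ] [0.4549 0.1152 0.11  ]
joy [0.6135 0.2087 0.115 ] [0.5978 0.1284 0.115 ]
b [ 0.4274 -0.3328  0.035 ]
c [ 0.5038 -0.3302  0.035 ]
a [ 0.586  -0.3327  0.035 ]
b bar [ 0.4443 -0.3291  0.035 ] [ 0.4106 -0.3381  0.035 ]
intercom top [array([ 0.5563, -0.072 ]), array([ 0.5558, -0.138 ]), array([ 0.3646, -0.1382]), array([ 0.3628, -0.0737])]
wrist pose in tool 371.64829954431775 320.4080128882263 237.64320614515992
[ 0.08   -0.0001 -0.1399]
[[ 0.0004 -0.9562 -0.2928]
 [ 1.      0.0005 -0.0002]
 [ 0.0004 -0.2928  0.9562]]
tool [[-0.9091  0.4167 -0.0003]
 [ 0.4167  0.9091 -0.0006]
 [-0.     -0.0007 -1.    ]]
```

Tip is about (0.528, 0.228), the console is turned about -8°, and knob_b is at (0.427,-0.333) with its bar at about +15°. I'll move so the wrist camera looks straight down on the spindle.

Careful with the scale: shifts go in shares of 0.75 m and turns go in shares of 45 degrees. That gives: -0.46 m / 0.75 = -0.6133, -0.175 m / 0.75 = -0.2333, -0.29 rad / 0.7854 = -0.3692.

Request:
jog_arm([
  [[-0.6133, -0.2333, 0, -0.3692, 0.06], [-0.6133, -0.2333, 0, -0.3692, 0.06], [-0.6133, -0.2333, 0, -0.3692, 0.06], [-0.6133, -0.2333, 0, -0.3692, 0.06], [-0.6133, -0.2333, 0, -0.3692, 0.06], [-0.6133, -0.2333, 0, -0.3692, 0.06], [-0.6133, -0.2333, 0, -0.3692, 0.06], [-0.6133, -0.2333, 0, -0.3692, 0.06], [-0.6133, -0.2333, 0, -0.3692, 0.06], [-0.6133, -0.2333, 0, -0.3692, 0.06], [-0.6133, -0.2333, 0, -0.3692, 0.06], [-0.6133, -0.2333, 0, -0.3692, 0.06]],
], squeeze=15)

```text
time: 1.45
ee_pos: [0.6061, 0.2163, 0.2441]
eef_rot: [0.071, 0.997, -0.0, -0.0]
ft_force: [-0.2, 0.4, 0.2]
width: 0.0597
grip_force: 0.0
```

```bash
python3 - <<'E'
from h import *
for i in range(4): w=cams.camera("wrist")
np.save("w1.npy",w,allow_pickle=True)
cv2.imwrite("pics/w1.png",w["img"][:,:,::-1])
print(sensors.read_state()["ee_pos"],proj(w,[.528,.228,.075],True))
E
```

```text
[0.60480282 0.21907297 0.24458295] [318.62495752 130.758874  ]
```

View pics/w1.png

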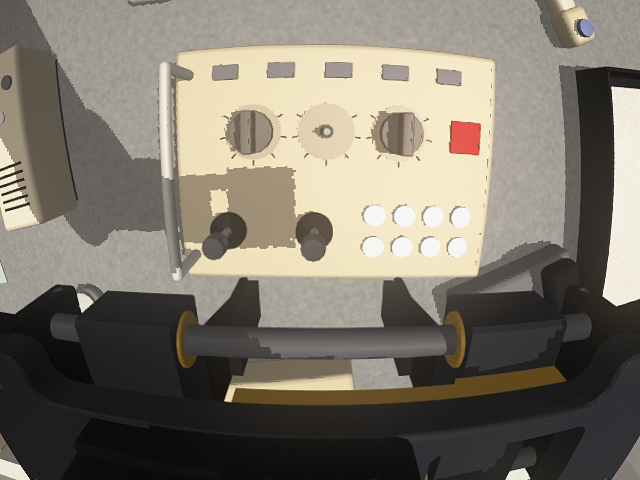

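The wrist view shows the spindle at about (326,131), fitted bar knobs at (252,132) and (402,133), the rail at the left and the joysticks at (213,246) and (313,246). I'll enlarge this.

```bash
python3 - <<'E'
import cv2
i=cv2.imread("pics/w1.png")[95:170,220:440]
cv2.imwrite("pics/w1c.png",cv2.resize(i,None,fx=3.6,fy=3.6,interpolation=cv2.INTER_CUBIC))
E
```

```text
(no output)
```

View pics/w1c.png

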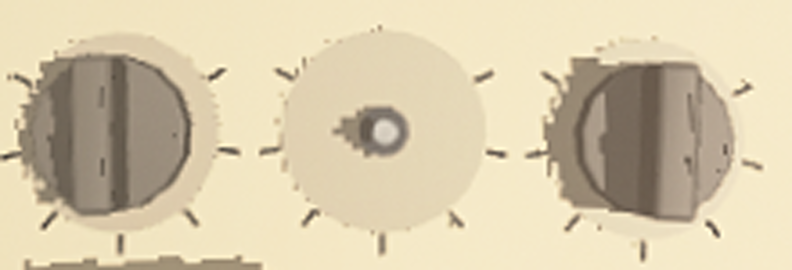

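```bash
python3 - <<'E'
from h import *
np.set_printoptions(precision=4,suppress=True)
w=np.load("w1.npy",allow_pickle=True).item()
W=lambda x,y:(220+x/3.6-.36,95+y/3.6-.36)
f=lambda x,y,z:onz(w,*W(x,y),z,True)
print("tip",f(385,131,.075),"disc",f(383,131,.055))
L=f(92,134,.09);Rr=f(679,142,.09);d=L-Rr
print("fit",L,Rr,"mid",(L+Rr)/2,"len",np.hypot(*d[:2]), "perp yaw", [np.degrees(np.arctan2(*( -x[0],x[1]))) for x in (d,-d)])
for a,b in(((92,60),(92,210)),((679,68),(679,218))):
    q=f(*a,.09)-f(*b,.09); print("bar",np.degrees(np.arctan2(q[1],q[0])),np.hypot(*q[:2]))
c=lambda u,v,z:onz(w,u,v,z,True)
q=c(167,66,.11)-c(177,276,.11);print("rail",c(167,66,.11),c(177,276,.11),np.degrees(np.arctan2(q[1],q[0])))
K=[c(u,v,.055)[:2] for u,v in((183,53),(495,62),(478,275),(193,272))];print(K)
E
```

```text
tip [0.5291 0.2344 0.075 ] disc [0.5293 0.2343 0.055 ]
fit [0.5197 0.1705 0.09  ] [0.5387 0.2986 0.09  ] mid [0.5292 0.2346 0.09  ] len 0.12956450406475956 perp yaw [np.float64(171.54596240217637), np.float64(-8.454037597823628)]
bar 170.91367698222976 0.0334978677438038
bar 173.65306025824722 0.033674410009181
rail [0.4566 0.1209 0.11  ] [0.6255 0.0938 0.11  ] 170.89526815707066
[array([0.4344, 0.1164]), array([0.4774, 0.4012]), array([0.6869, 0.3705]), array([0.6433, 0.0853])]
```

```bash
python3 - <<'E'
from h import *
np.set_printoptions(precision=4,suppress=True)
for k in range(3):
    w=cams.camera("wrist");s=sensors.read_state()
    g=cv2.cvtColor(w["img"],cv2.COLOR_RGB2GRAY);x0,y0=np.round(proj(w,[.529,.2344,.075],True)).astype(int)
    p=g[y0-7:y0+8,x0-7:x0+8]
    print(s["ee_pos"],x0,y0,np.abs(s["joint_vel"]).max())
    # bright tip inside dark ring: component of bright pixels nearest the centre
    n,l,st,ce=cv2.connectedComponentsWithStats((p>150).astype(np.uint8),connectivity=4)
    for i in range(1,n): print(st[i,4],ce[i],onz(w,x0-7+ce[i][0],y0-7+ce[i][1],.075,True))
if 1: print(p)
E
```

```text
[0.6049 0.2189 0.2447] 327 131 0.0059725190434167805
77 [9.6883 7.2208] [0.5297 0.2369 0.075 ]
41 [6.7561 7.    ] [0.5292 0.2346 0.075 ]
[0.605  0.2187 0.2447] 327 131 0.004745949076143252
8 [3.5 0. ] [0.5231 0.2325 0.075 ]
69 [10.1014  8.6957] [0.5311 0.2369 0.075 ]
41 [6.7561 7.    ] [0.5293 0.2344 0.075 ]
[0.6052 0.2184 0.2447] 327 130 0.005279467418507563
75 [9.2    6.3333] [0.5283 0.2363 0.075 ]
42 [7.     7.6667] [0.5292 0.2344 0.075 ]
[[215 217 216 217 217 218 209 190 183 207 219 215 214 215 214]
 [180 183 184 181 180 180 166 137 125 166 199 211 216 216 215]
 [132 136 133 122 120 119 119 122 123 127 148 187 212 216 215]
 [136 134 114 108 120 121 120 122 122 122 119 141 191 218 216]
 [138 114  96  94 119 116 135 155 141 125 121 119 157 208 217]
 [133  94  97  93 114 165 188 201 191 160 131 120 131 176 219]
 [116  95  97  94 157 207 215 213 214 201 158 119 120 155 213]
 [102  97  96 101 199 212 210 206 208 214 179 126 121 147 201]
 [109  96  96 100 210 211 206 204 207 214 186 137 120 147 200]
 [113  95  95  90 184 205 204 203 207 212 179 129 121 151 209]
 [125 107 109 106 135 179 200 208 205 187 148 120 123 163 220]
 [136 125 123 122 119 138 165 177 171 140 116 120 138 182 218]
 [175 131 124 120 121 121 116 118 120 120 120 134 174 209 215]
 [214 132 130 125 121 118 119 119 118 130 153 183 209 217 215]
 [212 171 174 173 169 156 152 153 160 179 205 218 216 215 214]]
```

Spindle tip from the wrist camera is (0.529,0.234), with yaw -8.5°. Now I go over knob_b.

To row units: -0.54 m / 0.75 = -0.72, 0.027 m / 0.75 = 0.036, -0.4 rad / 0.7854 = -0.5093.

Request:
jog_arm([
  [[0.036, -0.72, 0, -0.5093, 0.06], [0.036, -0.72, 0, -0.5093, 0.06], [0.036, -0.72, 0, -0.5093, 0.06], [0.036, -0.72, 0, -0.5093, 0.06], [0.036, -0.72, 0, -0.5093, 0.06], [0.036, -0.72, 0, -0.5093, 0.06], [0.036, -0.72, 0, -0.5093, 0.06], [0.036, -0.72, 0, -0.5093, 0.06], [0.036, -0.72, 0, -0.5093, 0.06], [0.036, -0.72, 0, -0.5093, 0.06], [0.036, -0.72, 0, -0.5093, 0.06], [0.036, -0.72, 0, -0.5093, 0.06]],
])

```text
time: 3.0
ee_pos: [0.5007, -0.3198, 0.2448]
eef_rot: [-0.126, 0.992, -0.001, -0.0]
ft_force: [-0.1, -0.1, 0.3]
width: 0.0597
grip_force: 0.0
```

```bash
python3 - <<'E'
from h import *
for i in range(6): w=cams.camera("wrist")
np.save("w2.npy",w,allow_pickle=True)
print(sensors.read_state()["ee_pos"],sensors.read_state()["eef_rot"])
u,v=np.round(proj(w,[.427,-.333,.035],True)).astype(int);print(u,v)
x0,y0=u-80,max(v-75,0);print(x0,y0)
cv2.imwrite("pics/w2.png",cv2.resize(w["img"][y0:y0+150,x0:x0+160,::-1],None,fx=4,fy=4,interpolation=cv2.INTER_CUBIC))
E
```

```text
[ 0.50446649 -0.31193335  0.24455293] [-1.31039607e-01  9.91377067e-01  2.92608207e-04  2.16818645e-04]
321 127
241 52
```

View pics/w2.png

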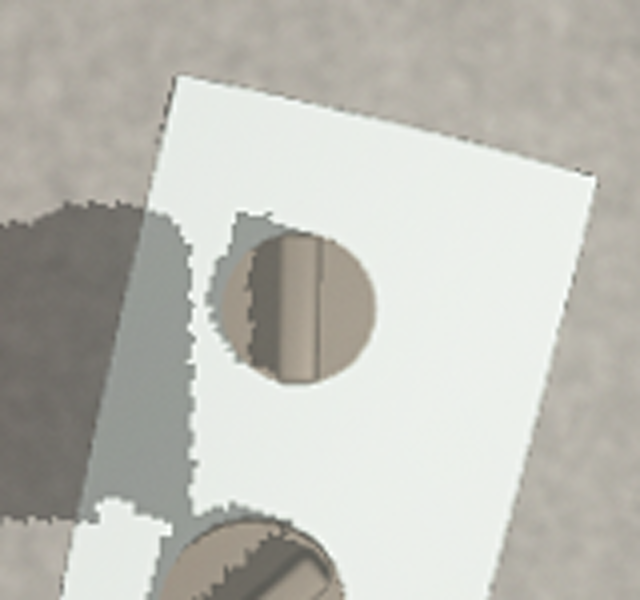

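Knob_b appears at crop (300,309), with its bar vertical in the picture, so it already lines up with the tool x axis.

```bash
python3 - <<'E'
from h import *
np.set_printoptions(precision=4,suppress=True)
w=np.load("w2.npy",allow_pickle=True).item()
f=lambda x,y,z:onz(w,241+x/4-.37,52+y/4-.37,z,True)
p=f(300.5,309,.035);q=f(300,238,.035)-f(300.5,380,.035);s=f(299,309,.015);d=f(375,309,.015)-f(223,309,.015)
print("bar",p,"skirt",s,np.hypot(*d[:2]),np.hypot(*q[:2]),np.degrees(np.arctan2(q[1],q[0])))
st=sensors.read_state();Rt=R.from_quat(st["eef_rot"]).as_matrix();print(np.degrees(np.arctan2(Rt[1,0],Rt[0,0])),st["time"])
print(totool([p[0],p[1],.041]),totool([s[0],s[1],.041]))
E
```

```text
bar [ 0.4298 -0.3369  0.035 ] skirt [ 0.43   -0.3374  0.015 ] 0.037272523621691395 0.033404293045769654 -164.79611598067578
-164.94066391505402 3.3
[ 0.0787 -0.0048  0.2035] [ 0.0786 -0.0054  0.2035]
```

To row units: 0.14 m / 0.75 = 0.1867, 0.1 m / 0.75 = 0.1333.

Request:
jog_arm([
  [[0.1053, -0.0067, 0.0667, 0, 0.06], [0.1053, -0.0067, 0.0667, 0, 0.06], [0.1053, -0.0067, 0.1333, 0, 0.06], [0.1053, -0.0067, 0.1867, 0, 0.06], [0.1053, -0.0067, 0.1867, 0, 0.06], [0.1053, -0.0067, 0.1867, 0, 0.06]],
])

```text
time: 3.9
ee_pos: [0.4292, -0.3382, 0.1054]
eef_rot: [-0.13, 0.991, 0.0, -0.0]
ft_force: [-0.0, -0.6, 0.9]
width: 0.0599
grip_force: 0.0
```

```bash
python3 - <<'E'
from h import *
for i in range(6): w=cams.camera("wrist")
np.save("w3.npy",w,allow_pickle=True)
print(sensors.read_state()["ee_pos"],totool([.4299,-.337,.041]))
print(proj(w,[.43,-.337,.035],True))
x0,y0=220,200
cv2.imwrite("pics/w3.png",cv2.resize(w["img"][200:400,200:440,::-1],None,fx=3,fy=3,interpolation=cv2.INTER_CUBIC))
E
```

```text
[ 0.42948668 -0.3390342   0.10596135] [-0.00080281  0.001952    0.06496022]
[324.69755062 263.14965164]
```

View pics/w3.png

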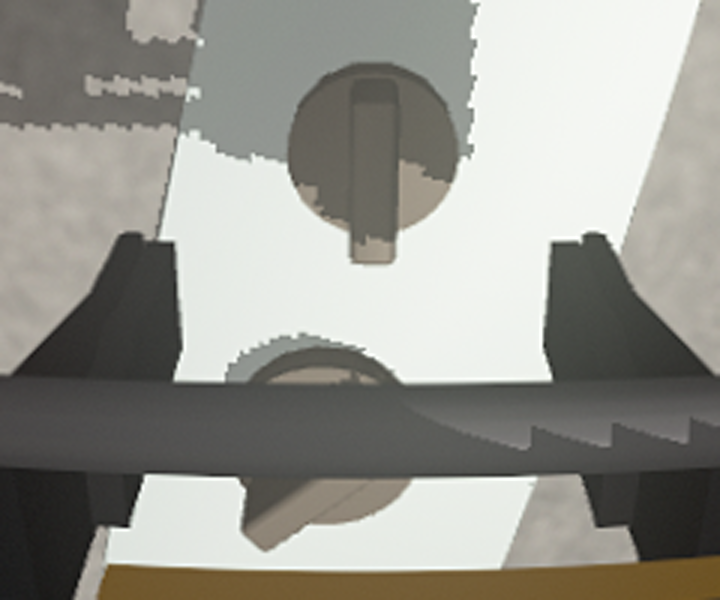

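The knob lies between the fingers at crop (374,180), about 2 mm off centre towards +y of the tool. I correct that, descend and grip.

To row units: 0.065 m / 0.75 = 0.0867, 0.002 m / 0.75 = 0.0027.

Request:
jog_arm([
  [[0, 0.0027, 0.04, 0, 0.06], [0, 0.0027, 0.0667, 0, 0.06], [0, 0.0027, 0.0867, 0, 0.06], [0, 0.0027, 0.0867, 0, 0.06], [0, 0.0027, 0.0867, 0, 0.03], [0, 0.0027, 0.0867, 0, 0.005], [0, 0.0027, 0.0867, 0, 0.005], [0, 0.0027, 0.0867, 0, 0.005], [0, 0.0027, 0.0867, 0, 0.005], [0, 0.0027, 0.0867, 0, 0.005], [0, 0.0027, 0.0867, 0, 0.005]],
], squeeze=20)

```text
time: 5.3
ee_pos: [0.4281, -0.3367, 0.0395]
eef_rot: [-0.13, 0.992, 0.0, 0.0]
ft_force: [0.1, -0.5, 0.1]
width: 0.0118
grip_force: 0.0
```

Request:
jog_arm([
  [[0, 0, 0, 0, 0.005], [0, 0, 0, 0, 0.005], [0, 0, 0, 0, 0.005], [0, 0, 0, 0, 0.005]],
], squeeze=25)

```text
time: 5.7
ee_pos: [0.4281, -0.3367, 0.0395]
eef_rot: [-0.13, 0.992, 0.0, 0.0]
ft_force: [-0.5, -0.3, 1.1]
width: 0.0098
grip_force: 25.0
```

Request:
jog_arm([
  [[0, 0, -0.0267, 0, 0.005], [0, 0, -0.0667, 0, 0.005], [0, 0, -0.1333, 0, 0.005], [0, 0, -0.2, 0, 0.005], [0, 0, -0.2267, 0, 0.005], [0, 0, -0.2267, 0, 0.005], [0, 0, -0.2267, 0, 0.005]],
])

```text
time: 6.4
ee_pos: [0.428, -0.3366, 0.2091]
eef_rot: [-0.13, 0.992, 0.0, 0.0]
ft_force: [-0.4, 0.6, -0.8]
width: 0.0097
grip_force: 25.0
```

```bash
python3 - <<'E'
from h import *
np.set_printoptions(precision=4,suppress=True)
st=sensors.read_state();Rt=R.from_quat(st["eef_rot"]).as_matrix();print(st["ee_pos"],st["width"],st["grip_force"],np.degrees(np.arctan2(Rt[1,0],Rt[0,0])))
print(totool([.529,.234,.215]))
E
```

```text
[ 0.428  -0.3366  0.2091] 0.009727838565257307 24.999929666519165 -165.08910241562853
[-0.2444  0.5254 -0.0058]
```

To row units: 0.525 m / 0.75 = 0.7, 0.49 m / 0.75 = 0.6533, 0.408 rad / 0.7854 = 0.5195.

Request:
jog_arm([
  [[-0.0267, 0.0533, -0.008, 0.0637, 0.005], [-0.0533, 0.1067, -0.008, 0.1273, 0.005], [-0.08, 0.1733, -0.008, 0.191, 0.005], [-0.1067, 0.24, -0.008, 0.2546, 0.005], [-0.1333, 0.3067, -0.008, 0.3056, 0.005], [-0.1733, 0.3733, -0.008, 0.3565, 0.005], [-0.2, 0.4267, -0.008, 0.4074, 0.005], [-0.2267, 0.48, -0.008, 0.4584, 0.005], [-0.2533, 0.5467, -0.008, 0.5195, 0.005], [-0.28, 0.6, -0.008, 0.5195, 0.005], [-0.3067, 0.6533, -0.008, 0.5195, 0.005], [-0.3253, 0.7, -0.008, 0.5195, 0.005]],
])

```text
time: 7.6
ee_pos: [0.5279, 0.2361, 0.2131]
eef_rot: [0.073, 0.997, -0.0, -0.002]
ft_force: [-0.6, -0.1, 0.0]
width: 0.0096
grip_force: 25.0
```

Request:
jog_arm([
  [[0, 0, 0, 0, 0.005], [0, 0, 0, 0, 0.005], [0, 0, 0, 0, 0.005], [0, 0, 0, 0, 0.005], [0, 0, 0, 0, 0.005]],
])

```text
time: 8.1
ee_pos: [0.529, 0.2322, 0.2155]
eef_rot: [0.075, 0.997, -0.0, -0.0]
ft_force: [0.0, 0.2, -0.9]
width: 0.0099
grip_force: 25.0
```

```bash
python3 - <<'E'
from h import *
np.set_printoptions(precision=4,suppress=True)
ims=[]
st=sensors.read_state();Rt=R.from_quat(st["eef_rot"]).as_matrix();print(st["ee_pos"],st["width"],st["grip_force"],np.degrees(np.arctan2(Rt[1,0],Rt[0,0])))
print(totool([.5292,.2344,.1265]))
for n in("wrist","top","scene"):
    c=cams.camera(n);np.save(n+"4.npy",c,allow_pickle=True)
    u,v=np.round(proj(c,[.529,.234,.12],n=="wrist")).astype(int);h,wd=(200,266) if n=="wrist" else (90,120)
    x0,y0=max(u-wd//2,0),max(v-h//2,0);print(n,u,v,x0,y0)
    ims.append(cv2.resize(c["img"][y0:y0+h,x0:x0+wd,::-1],(400,300),interpolation=cv2.INTER_CUBIC))
cv2.imwrite("pics/c4.png",np.vstack([np.hstack(ims[:2]),np.hstack([ims[2],ims[2]*0])]))
E
```

```text
[0.529  0.2322 0.2155] 0.00988096308388361 25.000027120113373 171.43932595554577
[0.0001 0.0022 0.089 ]
wrist 324 249 191 149
top 150 241 90 196
scene 397 139 337 94
```

View pics/c4.png

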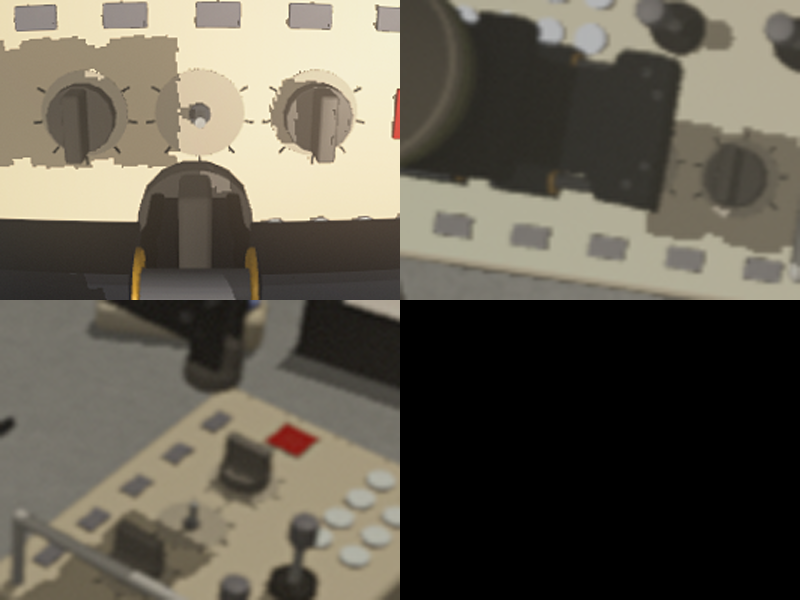

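The wrist crop shows the spindle tip at (200,122). The held knob is upright, its skirt edges at x=139 and 252, its front edge at y≈161, and its bar parallel to the fitted ones. I'll compare knob and tip in this one camera.

```bash
python3 - <<'E'
from h import *
np.set_printoptions(precision=4,suppress=True)
w=np.load("wrist4.npy",allow_pickle=True).item();s=np.load("scene4.npy",allow_pickle=True).item()
f=lambda x,y,z:onz(w,191+x*.665-.17,149+y*.6667-.17,z,True)
T=lambda p:totool(p)
print("tip",f(200,122,.075),T(f(200,122,.075)))
print("skirt L,R",T(f(139,215,.185)),T(f(252,215,.185)))
print("bar",T(f(179,190,.211)),T(f(211,190,.211)))
for z in(.179,.191): print("front",T(f(195,161,z)))
# scene: knob underside centre estimate
g=lambda x,y:ray(s,337+x*.3-.35,94+(y-300)*.3-.35)
k=onz(s,337+214*.3-.35,94+73*.3-.35,.179);t=onz(s,337+192*.3-.35,94+209*.3-.35,.075)
print("scene knob underside",k,"tip",t)
print("pred px underside of TCP", proj(s,[.529,.2322,.179]),proj(s,[.5292,.2344,.075]), (337+192*.3-.35,94+209*.3-.35))
E
```

```text
tip [0.529  0.2346 0.075 ] [0.0002 0.0017 0.1407]
skirt L,R [-0.0012 -0.0198  0.0307] [-0.0012  0.0184  0.0307]
bar [ 0.019  -0.0053  0.0047] [0.019  0.0036 0.0047]
front [ 0.0161 -0.0008  0.0367]
front [ 0.0205 -0.0008  0.0247]
scene knob underside [0.5288 0.2377 0.179 ] tip [0.5304 0.228  0.075 ]
pred px underside of TCP [399.8046 116.8528] [395.0245 154.6834] (394.25, 156.35)
```

```bash
python3 - <<'E'
from h import *
w=np.load("wrist4.npy",allow_pickle=True).item();s=np.load("scene4.npy",allow_pickle=True).item()
br=lambda im:(255*(im/255.)**.5).astype(np.uint8)
a=cv2.resize(br(w["img"][220:340,270:370,::-1]),(500,600),interpolation=cv2.INTER_CUBIC)
b=cv2.resize(br(s["img"][95:175,375:415,::-1]),(300,600),interpolation=cv2.INTER_CUBIC)
cv2.imwrite("pics/c5.png",np.hstack([a,b]))
E
```

```text
(no output)
```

View pics/c5.png

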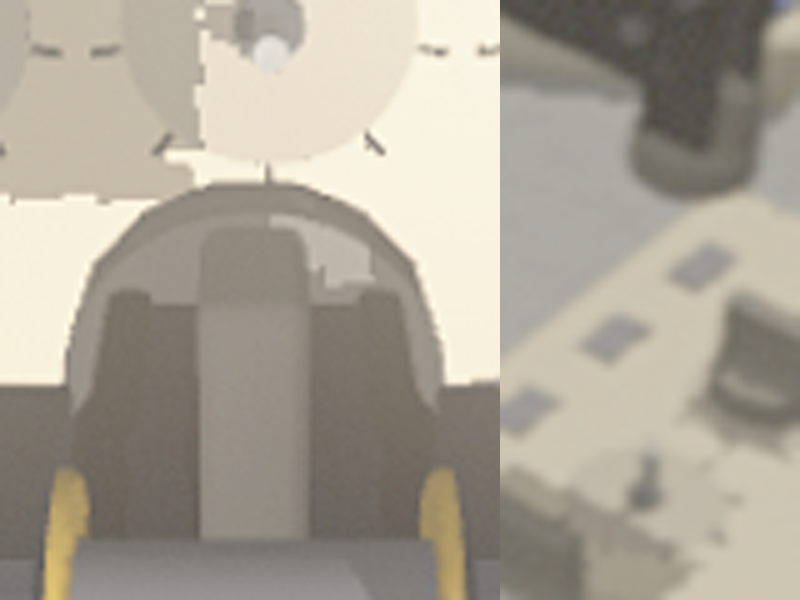

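Brightened: in the wrist crop the knob's skirt rim is at y=182 (front) and x=67 to 443, with the bar at x=200 to 310 and the tip at (270,53). In the scene crop the knob's rim is lowest at y=198 and spans x=631 to 757, and the spindle tip is at (650,450).

```bash
python3 - <<'E'
from h import *
np.set_printoptions(precision=4,suppress=True)
w=np.load("wrist4.npy",allow_pickle=True).item();s=np.load("scene4.npy",allow_pickle=True).item()
f=lambda x,y,z:onz(w,270+x/5-.4,220+y/5-.4,z,True)
st=sensors.read_state();R0=R.from_quat(st["eef_rot"]);T=totool
print("front bottom rim",T(f(255,182,.179)),"top rim",T(f(255,213,.191)),"bar end",T(f(255,303,.211)),"bar foot",T(f(255,229,.191)))
print("bar sides at top",T(f(200,400,.211)),T(f(310,400,.211)),"tip",T(f(270,53,.075)))
a=np.linspace(0,6.283,181)
for ox in(0,-.003):
  P=[st["ee_pos"]+R0.apply([ox+.019*np.cos(t),.019*np.sin(t),.0365]) for t in a]
  q=np.array([proj(s,p) for p in P]);q=(q+.5-[375,95])*7.5
  print("scene pred rim: x",q[:,0].min(),q[:,0].max(),"ymax",q[:,1].max(),"(seen 131 257 198)")
for p in([.5292,.2344,.075],[.5292,.2344,.055]): print("pred spindle",(proj(s,p)+.5-[375,95])*7.5,"(seen 150,450 tip; base ~145,508)")
L=[.5387,.2986,.09]; print("pred fitted",(proj(s,L)+.5-[375,95])*7.5)
E
```

```text
front bottom rim [ 0.0162 -0.0008  0.0367] top rim [ 0.0174 -0.0008  0.0247] bar end [ 0.0169 -0.0008  0.0047] bar foot [ 0.0158 -0.0008  0.0247]
bar sides at top [ 0.0077 -0.0056  0.0047] [0.0077 0.004  0.0047] tip [0.0002 0.0015 0.1407]
scene pred rim: x 123.9713068815206 257.35963059131194 ymax 205.15495985637418 (seen 131 257 198)
scene pred rim: x 132.5343483933372 266.10014322773253 ymax 209.2748799052731 (seen 131 257 198)
pred spindle [153.9338 451.3752] (seen 150,450 tip; base ~145,508)
pred spindle [146.865  502.2652] (seen 150,450 tip; base ~145,508)
pred fitted [279.1076 313.843 ]
```

To row units: 0.089 m / 0.75 = 0.1187, 0.002 m / 0.75 = 0.0027.

Request:
jog_arm([
  [[0.0027, 0.0027, 0.04, 0, 0.005], [0.0027, 0.0027, 0.0667, 0, 0.005], [0.0027, 0.0027, 0.0867, 0, 0.005], [0.0027, 0.0027, 0.1067, 0, 0.005], [0.0027, 0.0027, 0.1187, 0, 0.005], [0.0027, 0.0027, 0.1187, 0, 0.005], [0.0027, 0.0027, 0.1187, 0, 0.005], [0.0027, 0.0027, 0.1187, 0, 0.005], [0.0027, 0.0027, 0.1187, 0, 0.005], [0.0027, 0.0027, 0.1187, 0, 0.005]],
])

```text
time: 9.25
ee_pos: [0.5274, 0.2357, 0.1271]
eef_rot: [0.074, 0.997, 0.0, 0.0]
ft_force: [0.3, 0.3, -0.9]
width: 0.0099
grip_force: 25.0
```

```bash
python3 - <<'E'
from h import *
np.set_printoptions(precision=4,suppress=True)
st=sensors.read_state();R0=R.from_quat(st["eef_rot"]);Rt=R0.as_matrix();print(st["ee_pos"],np.degrees(np.arctan2(Rt[1,0],Rt[0,0])))
ims=[]
w=cams.camera("wrist");s=cams.camera("scene")
br=lambda im:(255*(im/255.)**.5).astype(np.uint8)
a=cv2.resize(br(w["img"][200:320,270:370,::-1]),(500,600),interpolation=cv2.INTER_CUBIC)
b=cv2.resize(br(s["img"][115:175,380:410,::-1]),(300,600),interpolation=cv2.INTER_CUBIC)
cv2.imwrite("pics/c6.png",np.hstack([a,b]))
a=np.linspace(0,6.283,181)
K=lambda z:np.array([(proj(s,st["ee_pos"]+R0.apply([-.0018+.019*np.cos(t),.019*np.sin(t),z]))+.5-[380,115])*10 for t in a])
q=K(.0365);print("rim",q.min(0),q.max(0)); print("tip",(proj(s,[.5292,.2344,.075])+.5-[380,115])*10)
E
```

```text
[0.5274 0.2357 0.1271] 171.53359490962018
rim [ 81.3486 293.5197] [248.6662 398.0272]
tip [155.245  401.8336]
```

View pics/c6.png

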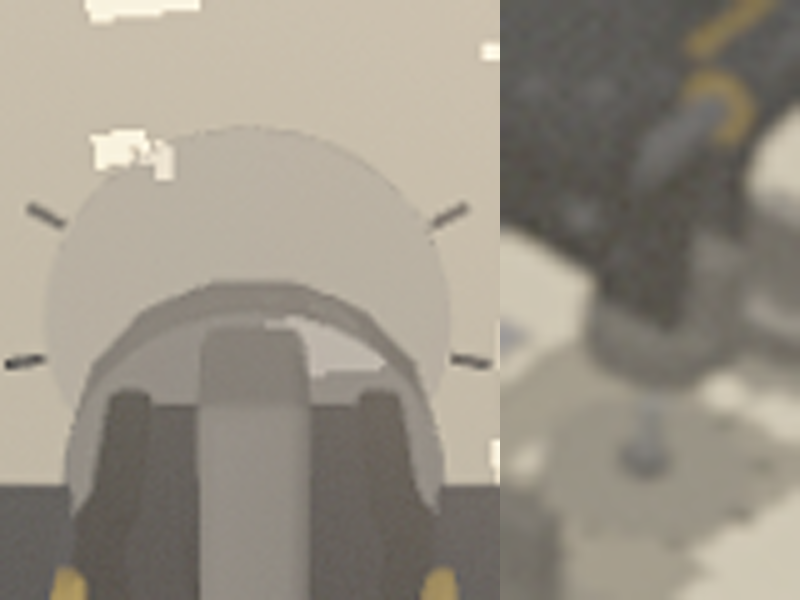

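The scene crop shows the knob just above the spindle tip at about (650,390). The wrist crop shows the dial disc centred at x=247 and the knob at x=255, so the knob is about 1 mm too far towards tool +y. I'll nudge it back and let it settle.

To row units: -0.001 m / 0.75 = -0.0013, 0.0005 m / 0.75 = 0.0007.

Request:
jog_arm([
  [[0, -0.0013, 0.0007, 0, 0.005], [0, -0.0013, 0.0007, 0, 0.005], [0, -0.0013, 0.0007, 0, 0.005], [0, -0.0013, 0.0007, 0, 0.005], [0, -0.0013, 0.0007, 0, 0.005], [0, -0.0013, 0.0007, 0, 0.005], [0, -0.0013, 0.0007, 0, 0.005], [0, -0.0013, 0.0007, 0, 0.005]],
])

```text
time: 10.15
ee_pos: [0.527, 0.2346, 0.1261]
eef_rot: [0.074, 0.997, 0.0, 0.0]
ft_force: [0.1, -0.0, -1.1]
width: 0.0097
grip_force: 25.0
```

Request:
jog_arm([
  [[0, 0, 0, 0, 0.005], [0, 0, 0, 0, 0.005], [0, 0, 0, 0, 0.005], [0, 0, 0, 0, 0.005]],
])

```text
time: 10.55
ee_pos: [0.527, 0.2346, 0.126]
eef_rot: [0.074, 0.997, 0.0, 0.0]
ft_force: [0.1, 0.3, -0.4]
width: 0.0097
grip_force: 25.0
```

```bash
python3 - <<'E'
from h import *
w=cams.camera("wrist");st=sensors.read_state();print(st["ee_pos"],totool([.5292,.2344,.1265]))
g=cv2.cvtColor(w["img"],cv2.COLOR_RGB2GRAY)
# disc edges just above the knob, on rows through the visible disc
for v in(245,250,255): print(v,np.round(np.diff(cv2.GaussianBlur(g,(3,3),0)[v,272:368].astype(int))[:16]),np.diff(cv2.GaussianBlur(g,(3,3),0)[v,272:368].astype(int))[-20:])
E
```

```text
[0.52700494 0.23466635 0.12605381] [-2.21035933e-03  5.98105639e-05 -4.46154787e-04]
245 [  0   0   1   0  -2  -6 -10 -16 -18 -13  -2  19  26   8  -2   0] [  0   1  -1   0   0   1   0   1   1  -9 -24 -19  -1  12  18  18  12   5
   3   1]
250 [ 0 -1  1  0  0  0  0  0  0 -2 -5 -6 -2 -1  1  0] [ 0  0  0  0  0  1  0  0  0 -2  0  8  8  3  0  0  0  1 -1  0]
255 [ 0  0 -1  0  0  0  1 -1 -5 -6 -3 -1  0  0  0  1] [0 0 1 0 0 0 0 0 0 0 0 1 4 7 4 1 0 0 1 0]
```

```bash
python3 -c "
from bench import r, cams, sensors
print(r.close_job())"
```

```text
the job is handed in; nothing more can be done
None
```

Job handed in: the arm is still holding knob_b (the 38 mm one) upright over the spindle, off-centre by less than about 1 mm as measured, with its bar parallel to the fitted knobs and its underside about 14.5 mm above the tip; the force readings showed no sign of contact on the way.

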